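# Slide the saucepan over and hold the surface thermometer on the bared ring

## Robot

A 6-joint arm with a two-finger parallel gripper is mounted at the origin on the work surface. World frame = base frame: x ahead of the robot, y to its left, z up, the work surface at z = 0. Lengths are in m, angles in rad, forces in N, time in s.
With the tool pointing down it reaches from about 0.3 to 0.875 m from the base axis. Payload 4.2 kg.
Tool frame: the origin (TCP) lies midway between the tips of the shut fingers; the grasp point (between the pads) lies 19 mm behind it; z points along the fingers, y is the line along which they close (so a half turn about z gives the same grasp; the last joint's range is limited). The gripper opens to 85 mm and grips with 20 to 120 N. Pads are 22 mm wide; open, the fingers measure 114 mm over their backs; the gripper's body (76 mm by 85 mm) begins 54 mm behind the grasp point. The pads swing forward as they close: fully open they stand 13 mm farther back than shut.
Start: joints at [-1.215, 0.32, 1.565, -0, 1.257, -0.02], TCP at [0.211, -0.535, 0.231] pointing down, gripper open.
Joint ranges: [-3.11, 3.11], [-0.84, 2.01], [0.21, 2.61], [-1.34, 4.49], [0.05, 2.63], [-2.56, 2.56]. Speed limits (rad/s): [2.57, 2.57, 3.14, 3.14, 3.14, 3.14].

## Interface

Orientations are given as a 3x3 rotation matrix whose columns are the frame's x, y, z axes.
In Python, from station import r, inverse_kinematics, optics, monitor gives the robot as it stands. Calls block until the motion is done:
- r.move_ptp(position, orientation): joint-space move of the TCP to a pose.
- r.move_straight(position, rot=None, velocity=0.15, force_limit=None): straight line of the TCP; rot=None keeps the orientation; velocity is the mean speed in m/s. With force_limit (N) it stops when the force on the tool has changed by that much, and returns True; else False.
- r.set_joints(angles): joint-space move.
- r.command_gripper(opening, newtons=None): finger opening in m; newtons is the grip in N (None keeps the last); returns when the fingers have stopped.
- r.pause(seconds).
- inverse_kinematics(position, orientation): joint angles nearest the present ones, or None.
- optics.read_camera(name): name is "side" or "top" or "wrist"; returns a dict with "color" (384x512x3 uint8, red, green, blue), "range_z" (384x512 float32, m along the optical axis (not along the pixel's ray), 0 where there is no reading), "fov_y" (degrees; the focal length in pixels is half the picture's height over the tangent of half this angle, whatever the lens; pixels are square), "cx", "cy" (the principal point, pixels), "k1" (the pictures are not rectified: a ray, as slopes to the right and down, at radius r is drawn at 1 + k1 r^2 times it, then the intrinsics apply), "R" (3x3) and "t" (3): a world point X has camera coordinates R X + t; the wrist camera has in their place "hand_eye" (4x4, takes a point from camera to tool coordinates, whose origin is the TCP and whose axes are the flange's). Camera axes: x right, y down, z forward; pixel columns grow to the right and rows downward; lengths in m; the calibration is good to about 2 mm. A picture is of the moment at which its call begins: read the wrist's pose just before it.
A pose or a line that the arm cannot do raises r.MotionError and nothing moves.
- r.job_done(): hands the job in; it is judged then, once.
Readings, each from a call of its own:
- monitor.read_t(): time.
- monitor.read_q(): joint angles.
- monitor.read_qd(): joint speeds.
- monitor.read_effort(): joint torques, N m.
- monitor.read_tcp_pos(): TCP position.
- monitor.read_tcp_rot(): TCP orientation.
- monitor.read_wrist_force(): force on the tool from outside, world axes, zero at the start.
- monitor.read_wrist_torque(): the same for the moment, N m.
- monitor.read_finger_gap(): finger opening in m.
- monitor.read_grasp_force(): force on a finger pad.
Only numpy, scipy, OpenCV 4.12 (cv2) and the standard library are available. Lean on these libraries where they do the work, as an engineer would, in place of code of your own. Each camera call takes 0.05 s, during which the arm holds its last target. There are 200 camera calls.

## Task

Slide the saucepan along the glass, without lifting or tipping it, from the cooking ring it stands on until it is centred on the plate's other ring, and let go of it. Then take the surface thermometer out of its slanted stand and hold it upright over the ring you have bared, its sprung tip inside that ring's small centre circle and pressed lightly, so that the tip has gone about halfway in; finish like that, still holding it there, and leave the glasses, tray, tin, jar and tongs where they are.

Things in the scene. Friction and masses are not known exactly. Their poses are not given: they have to be found in the camera images.
- hob: twin induction plate, black, 290 x 520 x 55 mm (x, y, z), fixed. Origin at the centre of its underside. The flat glass top is 55 mm above the counter; on the 50 mm strip along its -x side are touch pads and a toggle switch 22 mm high, unused. Two equal cooking rings, printed in thin pale lines, lie side by side along its y, 125 mm either side of the middle, 20 mm to +x
- ring_pan: the cooking ring on which the saucepan stands at the start (left or right, it varies): a printed circle 176 mm across with a small circle 24 mm across at its centre, the spot to be measured, hidden by the pan at first. Origin at its centre on the glass, 55 mm above the counter, z up
- ring_free: the other cooking ring, bare at the start, 250 mm from ring_pan, the same in size and look. Origin at its centre on the glass surface, z up
- pan: steel saucepan, 0.5 to 0.9 kg, 160 mm across the rim, 140 mm the base, 85 mm high, loose. Origin at the centre of its underside, z up. A strap handle 18 mm wide, 10 mm thick runs along the pan's -x (within 0.5 rad of the robot's -x), from 79 to 245 mm from the axis, its middle line 70 mm above the underside at the wall and rising outwards by 0.12 rad
- pan_grip (a point): point in the middle of the saucepan's handle, 140 mm from the pan's axis along its -x and 77 mm above its underside: a good place to pinch the handle across its 18 mm width from above; axes as the pan's
- stand: heavy thermometer stand, fixed: steel foot 96 mm across, 12 mm thick, and a steel tube 23 mm across outside, 15 mm inside, 65 mm long, that leans 0.35 rad (20 degrees) from upright towards the stand's -x. Its mouth is 95 mm above the counter. Origin at the centre of its underside, z up
- probe: surface thermometer like a thick pen, 0.11 kg: grey round handle 26 mm across, 110 mm long, then a steel stem 12 mm across, 55 mm long, then the sprung tip, out 15 mm. Origin on its axis where handle meets stem; z along the axis from tip to handle end. It stands tip down in the tube (1.5 mm play), handle resting on the mouth, and comes out along the tube's axis: 75 mm till clear
- probe_grip (a point): middle of the thermometer's handle, 55 mm from its origin along its +z and 125 mm from the free tip; axes as the probe's
- probe_tip (a joint): how far the sprung tip is pushed into the stem, m: 0 free (tip 70 mm from the probe's origin), 0.012 fully in. Spring 500 N/m with 0.5 N preload: about 3.5 N at halfway (0.006), 6.5 N fully in
- tip (a point): centre of the flat end face of the sprung copper tip (10 mm across); moves with the tip; axes as the probe's
- tray: round steel tray, 240 mm across, 18 mm high, bystander. Origin at the centre of its underside
- glass0: small tapered chai glass, 62 mm across the rim, 85 mm high, on the tray, bystander. Origin at the centre of its underside
- glass1: as glass0, on the tray
- glass2: as glass0, on the tray
- glass3: as glass0, on the counter beyond the thermometer stand
- spice_tin: closed orange spice tin, 87 mm across, 100 mm high, bystander on the counter beyond the stand. Origin at the centre of its underside
- sugar_jar: closed glass jar with a steel cap, 90 mm across, 140 mm high, bystander in front of the plate, to the left. Origin at the centre of its underside
- tongs: steel pan tongs, 210 mm long, 60 mm wide, 13 mm high, lying on the counter in front of the plate, to the right, bystander. Origin under their middle, x along them
Mind the look-alikes: they are no part of the job. Leave any purple or yellow look-alike of the stand alone.

How it is judged:
On the way, in this order (a step that is already met when the one before it is completed fails the run):
1. the saucepan is slid to within 20 mm of the centre of the other ring and let go (horizontal distance between pan and ring_free below 0.02 m and height (world z) of pan below 0.06 m and angle between pan's own z axis and vertical below 0.05 rad and linear speed of pan below 0.02 m/s and contact force between each of the arm, the fingers and pan below 0.1 N), for 0.2 s.
2. the thermometer is lifted clear of its stand, in the fingers (contact force between probe and stand below 0.02 N and height (world z) of tip above 0.1 m and contact force between the fingers and probe above 1 N), for 0.2 s.
At the end, for the whole second after the job is handed in: Pan flat and still within 20 mm of the free ring's centre. Thermometer in the fingers, upright within 0.15 rad, tip within 12 mm of the other ring's centre, pushed in 2.5 to 9.5 mm, 1 to 8 N on the glass, clear of pan and stand, all held through the last second (horizontal distance between pan and ring_free below 0.02 m and height (world z) of each of pan, tip below 0.06 m and angle between pan's own z axis and vertical below 0.05 rad and linear speed of each of pan, probe below 0.02 m/s and horizontal distance between tip and ring_pan below 0.012 m and angle between probe's own z axis and vertical below 0.15 rad and height (world z) of probe above 0.1 m and value of joint probe_tip between 0.0025 and 0.0095 m and contact force between probe and hob between 1 and 8 N and contact force between the fingers and probe above 1 N and contact force between probe and pan below 0.1 N and contact force between probe and stand below 0.1 N); the arm keeps its last pose, push and grip.
It fails at once if the saucepan is lifted more than 8 mm off the glass (height (world z) of pan above 0.063 m).
It fails at once if the saucepan is tipped more than 0.12 rad (angle between pan's own z axis and vertical above 0.12 rad).
It fails at once if the thermometer is pressed on the plate with more than 15 N (contact force between probe and hob above 15 N).
It fails at once if a glass, the tray, the tin, the jar or the tongs is moved more than 30 mm (distance of any of tray, glass0, glass1, glass2, glass3, spice_tin, sugar_jar, tongs from where it was at the start of the episode above 0.03 m).
It also fails if it takes over 59 s, if anything falls off the work surface, if the arm or the gripper's body presses on something with over 40 N, if the wrist force passes 120 N, or if a joint passes its speed limit or range.

## Working session

There is one attempt and no reset: what is moved stays moved. The work goes in short steps, each a Python script; the robot and the scene stay as the last script left them, time stands still between calls to the robot, and variables do not carry over. Pictures are saved under pics/ and viewed, at most 10 in all, crops included, and the job is handed in when it is done.

```bash
ls; mkdir -p pics; cat > h.py <<'E'
import numpy as np, cv2
from station import r, inverse_kinematics, optics, monitor
def K(c):
    f=c["color"].shape[0]/2/np.tan(np.radians(c["fov_y"])/2)
    return f
def cam(name):
    p,R=np.array(monitor.read_tcp_pos()),np.array(monitor.read_tcp_rot())
    c=optics.read_camera(name)
    if "hand_eye" in c:
        T=np.eye(4);T[:3,:3]=R;T[:3,3]=p
        T=T@np.array(c["hand_eye"]); c["C"]=T[:3,3]; c["A"]=T[:3,:3]
    else:
        c["A"]=np.array(c["R"]).T; c["C"]=-c["A"]@np.array(c["t"])
    return c
def slopes(c,uv):
    uv=np.atleast_2d(np.asarray(uv,float)); d=(uv-[c["cx"],c["cy"]])/K(c)
    s=d.copy()
    for _ in range(20): s=d/(1+c["k1"]*(s**2).sum(1,keepdims=True))
    return np.c_[s,np.ones(len(s))]
def rays(c,uv): return slopes(c,uv)@c["A"].T
def onplane(c,uv,z):
    d=rays(c,uv); return c["C"]+d*((z-c["C"][2])/d[:,2])[:,None]
def depthpts(c,uv):
    uv=np.atleast_2d(uv).astype(int); z=c["range_z"][uv[:,1],uv[:,0]]
    return c["C"]+rays(c,uv)*z[:,None]
def proj(c,X):
    x=(np.atleast_2d(X)-c["C"])@c["A"]; s=x[:,:2]/x[:,2:]
    return s*(1+c["k1"]*(s**2).sum(1,keepdims=True))*K(c)+[c["cx"],c["cy"]]
def tri(c1,u1,c2,u2):
    d1,d2=rays(c1,u1)[0],rays(c2,u2)[0]
    s=np.linalg.lstsq(np.c_[d1,-d2],c2["C"]-c1["C"],rcond=None)[0]
    a,b=c1["C"]+s[0]*d1,c2["C"]+s[1]*d2
    return (a+b)/2,np.linalg.norm(a-b)
def save(c,n): cv2.imwrite("pics/"+n,c["color"][:,:,::-1])
E
python3 - <<'E'
from h import *
import pickle
for n in("top","side"):
    c=cam(n);save(c,n+"0.png");pickle.dump(c,open(n+"0.pkl","wb"))
    print(n,c["C"],c["A"][:,2],c["fov_y"],c["k1"],c["cx"],c["cy"])
print(monitor.read_t(),monitor.read_tcp_rot())
E
```

```text
pics
top [ 0.2921637  -0.06176309  1.39177108] [ 1.59858275e-01  6.37075236e-04 -9.87139770e-01] 49.13259431880159 -0.11029165088487276 251.74144658730083 198.21693238933267
side [ 0.06739859 -0.89292638  1.05692454] [ 0.32104125  0.63205723 -0.70529156] 50.5456795677892 -0.09104145694676245 259.6045801828232 194.40575850037214
0.1 [[ 9.30238962e-01  3.66953972e-01 -5.06795516e-04]
 [ 3.66954313e-01 -9.30237751e-01  1.50309944e-03]
 [ 8.01279887e-05 -1.58421246e-03 -9.99998742e-01]]
```

View pics/top0.png

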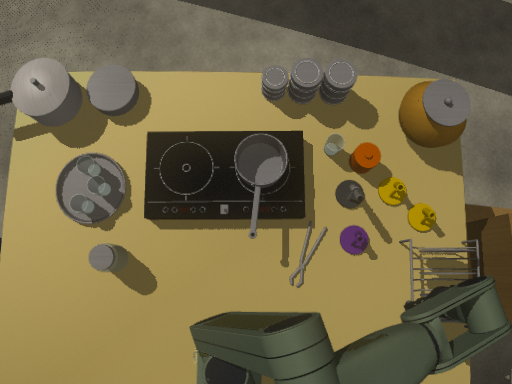

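View pics/side0.png

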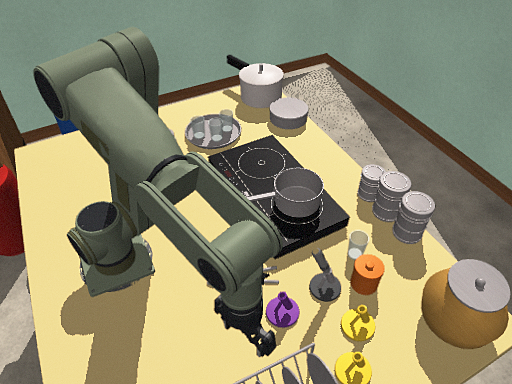

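Top picture: the plate spans about (147,131)–(304,218), with the pan at (261,158), its handle end at (253,235), and the bare ring at (187,168). These could be taken for the thermometer stand: grey with a probe (350,193), purple (354,240), yellow (392,190) and yellow (422,217). I choose the grey one. In the side view it is at (324,280), with its probe handle top near (319,256).

```bash
python3 - <<'E'
from h import *
import pickle
c=pickle.load(open("top0.pkl","rb"));s=pickle.load(open("side0.pkl","rb"))
print("hob corners",onplane(c,[[147,132],[303,131],[305,218],[146,219]],.055).round(3))
print("free",onplane(c,[[186.5,167.5]],.055).round(3), depthpts(c,[[186,160]]).round(3))
print("pan rim",onplane(c,[[261,159]],.14).round(3),depthpts(c,[[261,136],[261,158],[255,215],[253,233]]).round(3))
print("stand",onplane(c,[[349,194]],.012).round(3),depthpts(c,[[356,197],[349,187],[358,194]]).round(3))
a=cv2.resize(c["color"][160:240,310:410],None,fx=4,fy=4,interpolation=2)
b=cv2.resize(s["color"][235:315,280:380],None,fx=4,fy=4,interpolation=2)
cv2.imwrite("pics/crop1.png",np.hstack([a,b])[:,:,::-1])
E
```

```text
hob corners [[ 0.725  0.293  0.055]
 [ 0.739 -0.227  0.055]
 [ 0.448 -0.233  0.055]
 [ 0.434  0.278  0.055]]
free [[0.606 0.155 0.055]] [[0.632 0.158 0.053]]
pan rim [[ 0.617 -0.087  0.14 ]] [[ 0.695 -0.086  0.127]
 [ 0.641 -0.088  0.062]
 [ 0.443 -0.072  0.145]
 [ 0.389 -0.067  0.149]]
stand [[ 0.537 -0.387  0.012]] [[ 0.497 -0.365  0.191]
 [ 0.56  -0.387  0.014]
 [ 0.504 -0.37   0.198]]
```

View pics/crop1.png

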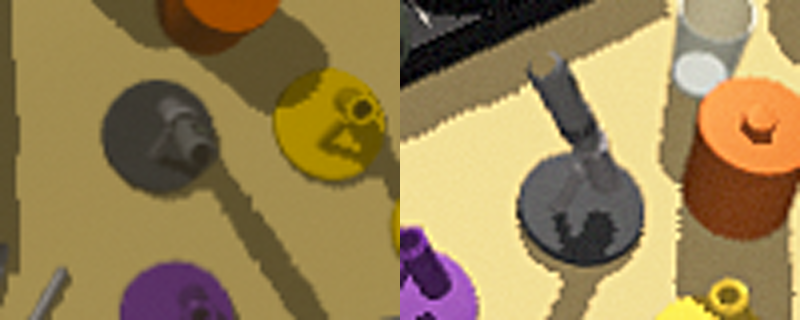

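The crop confirms it: only the grey stand holds a grey probe, which leans toward the robot. Next come wrist views of the stand and the pan handle.

```bash
python3 - <<'E'
from h import *
import pickle
def Rd(yaw): # tool down, y axis of tool at angle yaw from world -y... x=(cos,sin)
    x=np.array([np.cos(yaw),np.sin(yaw),0]);z=np.array([0,0,-1.]);return np.c_[x,np.cross(z,x),z]
r.move_straight([.211,-.535,.42])
for i,(p,yaw) in enumerate([((.40,-.38,.42),0),((.40,-.30,.42),0),((.40,-.08,.42),0),((.40,.02,.42),0)]):
    r.move_ptp(p,Rd(yaw)); c=cam("wrist"); pickle.dump(c,open(f"w{i}.pkl","wb"))
    save(c,f"w{i}.png"); 
    if i==0: print(np.array(c["hand_eye"]).round(3),c["fov_y"],c["k1"])
    print(monitor.read_t(),monitor.read_q().round(2), c["C"].round(3))
a=[cv2.imread(f"pics/w{i}.png") for i in (0,1,2,3)]
m=np.vstack([np.hstack(a[:2]),np.hstack(a[2:])]); cv2.imwrite("pics/wm.png",cv2.resize(m,(800,600),interpolation=cv2.INTER_AREA))
E
```

```text
[[-0.    -0.949 -0.315  0.082]
 [ 1.     0.    -0.001  0.001]
 [ 0.001 -0.315  0.949 -0.143]
 [ 0.     0.     0.     1.   ]] 61.451893328068465 -0.022392398621886658
2.525 [-0.78  0.23  1.23 -0.    1.68  0.79] [ 0.482 -0.382  0.563]
2.9917 [-0.67  0.14  1.34 -0.    1.66  0.9 ] [ 0.481 -0.301  0.563]
3.925 [-0.23 -0.02  1.51 -0.    1.65  1.34] [ 0.482 -0.082  0.563]
4.4583 [ 0.02 -0.03  1.52 -0.    1.65  1.59] [0.482 0.018 0.563]
```

View pics/wm.png

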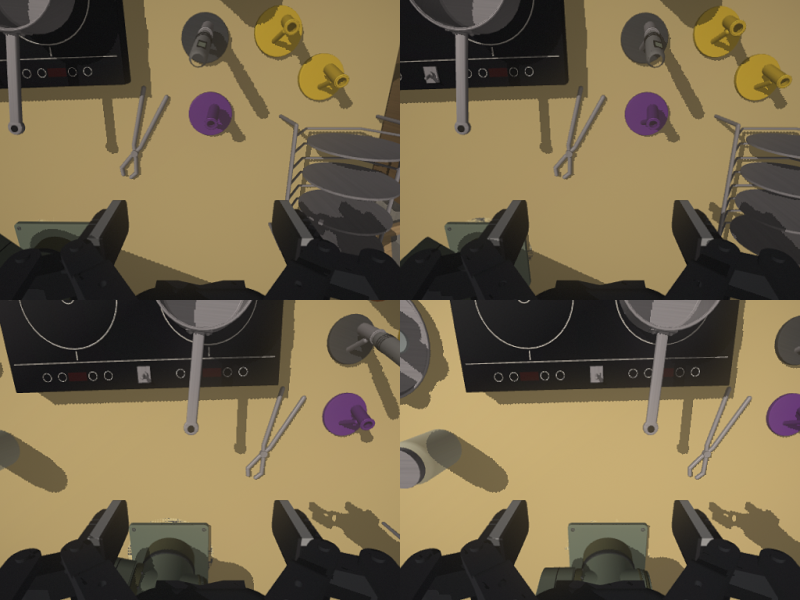

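Wrist views (displayed scale): the grey stand and probe are at (205,40) in view 1 and (650,40) in view 2. The handle hole is at (191,429) in view 3 and (650,429) in view 4. I'll measure from these.

```bash
cat > meas.py <<'E'
from h import *
from scipy.optimize import least_squares
def cloud(c,lo,hi):
    v,u=np.nonzero(c["range_z"]>0); P=depthpts(c,np.c_[u,v]); m=((P>lo)&(P<hi)).all(1)
    return P[m],c["color"][v[m],u[m]].astype(int),np.c_[u,v][m]
def circ(P,r0=None):
    f=lambda p:np.hypot(P[:,0]-p[0],P[:,1]-p[1])-(p[2] if r0 is None else r0)
    return least_squares(f,[*P[:,:2].mean(0),.08],loss="soft_l1",f_scale=.002).x
def cyl(P,x0,rad):
    # axis through (x,y) at z=.15, slopes
    def f(p):
        d=np.array([p[2],p[3],1]);d/=np.linalg.norm(d)
        q=P-[p[0],p[1],.15]; return np.linalg.norm(np.cross(q,d),axis=1)-rad
    s=least_squares(f,x0,loss="soft_l1",f_scale=.002); return s.x,np.sqrt(np.mean(s.fun**2))
E
python3 - <<'E'
from meas import *
import pickle
L=lambda n:pickle.load(open(n+".pkl","rb"))
C={n:L(n) for n in("w0","w1","w2","w3","top0","side0")}
for n in("top0","w2","w3"):
    P,_,_=cloud(C[n],[.50,-.2,.1365],[.75,.03,.146]); d=np.hypot(P[:,0]-.617,P[:,1]+.087); P=P[(d>.07)&(d<.09)]
    print("rim",n,len(P),circ(P).round(4),circ(P,.08)[:2].round(4),P[:,2].max().round(4) if len(P) else 0)
for n in("top0","w2","w3"):
    P,_,_=cloud(C[n],[.36,-.12,.11],[.53,-.03,.17])
    if len(P)<10: continue
    m=P.mean(0); k=np.polyfit(P[:,0],P[:,1],1); kz=np.polyfit(P[:,0],P[:,2],1)
    print("handle",n,len(P),"y at x=.48",np.polyval(k,.48).round(4),"slope",k[0].round(4),"ztop at .48",np.polyval(kz,.48).round(4),kz[0].round(3),P[:,0].min().round(4))
# hole: triangulate
def hole(c,u,v):
    g=cv2.cvtColor(c["color"],cv2.COLOR_RGB2GRAY)[v-14:v+15,u-14:u+15]
    from numpy import indices
    P,col,uv=cloud(c,[.36,-.12,.11],[.53,-.03,.17]); t=uv[uv[:,1]>uv[:,1].max()-14]; return t.mean(0)
a,b=hole(C["w2"],244,165),hole(C["w3"],320,165);print("end",a,b,tri(C["w2"],a,C["w3"],b))
for n in("w0","w1","w2","top0","side0"):
    P,col,_=cloud(C[n],[.44,-.46,.115],[.58,-.31,.215])
    if len(P)<20: print(n,len(P));continue
    x,e=cyl(P,[.52,-.375,-.36,.1],.013)
    print("probe",n,len(P),x.round(4),e.round(4),"zmax",P[:,2].max().round(4))
    P,_,_=cloud(C[n],[.46,-.46,.005],[.62,-.31,.02]); print(" foot",len(P),((P.max(0)+P.min(0))/2).round(4),(P.max(0)-P.min(0)).round(3), circ(P[[True]*len(P)]).round(3))
E
```

```text
rim top0 273 [ 0.6175 -0.0849  0.0793] [ 0.6175 -0.0849] 0.1459
rim w2 691 [ 0.6187 -0.0881  0.0788] [ 0.6201 -0.0881] 0.145
rim w3 701 [ 0.6195 -0.0875  0.0795] [ 0.6201 -0.0875] 0.1446
handle top0 316 y at x=.48 -0.0723 slope -0.0895 ztop at .48 0.1374 -0.116 0.3743
handle w2 1751 y at x=.48 -0.0751 slope -0.0973 ztop at .48 0.1374 -0.123 0.376
handle w3 1885 y at x=.48 -0.074 slope -0.0949 ztop at .48 0.1372 -0.122 0.3761
end [243.83259912 164.75770925] [319.88362069 164.71551724] (array([ 0.38526281, -0.06614294,  0.14510703]), np.float64(3.9780891448821196e-05))
probe w0 718 [ 0.5112 -0.3826 -0.4229  0.1143] 0.0016 zmax 0.2005
 foot 2188 [ 0.5401 -0.3908  0.0104] [0.095 0.095 0.01 ] [ 0.539 -0.39   0.037]
probe w1 743 [ 0.5114 -0.3831 -0.4221  0.1075] 0.0014 zmax 0.2009
 foot 2207 [ 0.5406 -0.3902  0.0126] [0.095 0.095 0.015] [ 0.539 -0.395  0.038]
probe w2 824 [ 0.5112 -0.3832 -0.4102  0.1172] 0.0006 zmax 0.1874
 foot 2500 [ 0.5529 -0.3919  0.0125] [0.119 0.099 0.015] [ 0.54  -0.391  0.035]
probe top0 84 [ 0.5105 -0.3817 -0.4152  0.1302] 0.0015 zmax 0.2002
 foot 565 [ 0.5402 -0.3832  0.0125] [0.159 0.145 0.015] [ 0.541 -0.392  0.04 ]
probe side0 196 [ 0.5123 -0.3832 -0.4107  0.1359] 0.0013 zmax 0.2001
 foot 702 [ 0.5409 -0.3842  0.0124] [0.157 0.144 0.015] [ 0.542 -0.39   0.038]
```

Checks agree: the rim radius is 79–80 mm, the handle mid-height is 0.132, and the foot is 95 mm across. Next I'll measure the free ring closely and refit the probe axis without its end cap.

```bash
cat >> meas.py <<'E'
def Rd(yaw):
    x=np.array([np.cos(yaw),np.sin(yaw),0]);z=np.array([0,0,-1.]);return np.c_[x,np.cross(z,x),z]
def ring(c,x0,rad=.088,band=.012,it=4):
    g=cv2.cvtColor(c["color"],cv2.COLOR_RGB2GRAY); t=cv2.morphologyEx(g,cv2.MORPH_TOPHAT,np.ones((7,7)))
    v,u=np.nonzero(t>35); P=onplane(c,np.c_[u,v],.055)[:,:2]; x=np.array(x0,float)
    for _ in range(it):
        d=np.hypot(*(P-x).T)-rad; Q=P[abs(d)<band]; band=max(band*.6,.003)
        x=least_squares(lambda p:np.hypot(*(Q-p).T)-rad,x,loss="soft_l1",f_scale=.001).x
    f=np.hypot(*(Q-x).T)-rad
    return x,len(Q),np.sqrt((f**2).mean()),np.ptp(np.arctan2(*(Q-x).T[::-1]))
E
python3 - <<'E'
from meas import *
import pickle
r.move_ptp([.53,.12,.40],Rd(0)); c=cam("wrist"); save(c,"w4.png"); pickle.dump(c,open("w4.pkl","wb"))
print(ring(c,[.606,.155]))
r.move_ptp([.53,.18,.40],Rd(0)); c=cam("wrist"); save(c,"w5.png"); pickle.dump(c,open("w5.pkl","wb"))
print(ring(c,[.606,.155]))
P,_,_=cloud(c,[.55,.1,.03],[.65,.2,.08]);print("glass z",np.median(P[:,2]))
T=pickle.load(open("top0.pkl","rb")); print("top",ring(T,[.606,.155]))
for n in("w0","w1","w2","top0","side0"):
    c=pickle.load(open(n+".pkl","rb")); P,col,_=cloud(c,[.44,-.46,.12],[.58,-.31,.178])
    x,e=cyl(P,[.52,-.375,-.36,.1],.013); print(n,len(P),x.round(4),e.round(4))
E
```

```text
(array([0.60672959, 0.15418459]), 929, np.float64(0.0009737349913897811), np.float64(6.282758761257279))
(array([0.60674441, 0.15409629]), 946, np.float64(0.001003523937110696), np.float64(6.2659928535523335))
glass z 0.055238606574334104
top (array([0.60618366, 0.15692316]), 146, np.float64(0.001306698782719558), np.float64(6.246293539297303))
w0 346 [ 0.5114 -0.3827 -0.3997  0.1063] 0.0007
w1 355 [ 0.5117 -0.3833 -0.3961  0.0968] 0.0005
w2 712 [ 0.5112 -0.3832 -0.4154  0.12  ] 0.0006
top0 43 [ 0.5108 -0.382  -0.3877  0.0968] 0.0009
side0 120 [ 0.5124 -0.3834 -0.4145  0.1108] 0.0009
```

```bash
python3 - <<'E'
from meas import *
R=Rd(-.095); g=np.array([.480,-.0747])
r.command_gripper(.05); r.move_ptp([*g,.26],R)
print(r.move_straight([*g,.113],velocity=.12,force_limit=10))
print(monitor.read_tcp_pos(),monitor.read_wrist_force())
r.command_gripper(0,30); print(monitor.read_finger_gap(),monitor.read_grasp_force(),monitor.read_wrist_force())
d=np.array([-.0128,.2419])
p=monitor.read_tcp_pos(); z=p[2]
print(r.move_straight([p[0]+d[0],p[1]+d[1],z],velocity=.08,force_limit=25))
print(monitor.read_tcp_pos(),monitor.read_wrist_force(),monitor.read_finger_gap(),monitor.read_t())
c=cam("top");save(c,"top1.png")
P,_,_=cloud(c,[.5,.03,.1365],[.75,.3,.146]); e=np.hypot(P[:,0]-.607,P[:,1]-.156); P=P[(e>.068)&(e<.092)]
print("rim",circ(P),len(P))
E
```

```text
False
[ 0.48054853 -0.07473634  0.11361716] [0.47055566 0.32014129 0.00667284]
0.017275339005698213 32.691253423690796 [-0.88395769 -0.35584765  3.4438396 ]
False
[0.46748849 0.16618825 0.11342799] [ 0.86658788 -4.7030086   2.96811876] 0.016923648361447864 12.1167
rim [0.60474244 0.1527571  0.07862772] 220
```

```bash
python3 - <<'E'
from meas import *
import pickle
r.command_gripper(.05); p=monitor.read_tcp_pos(); print(monitor.read_wrist_force())
r.move_straight([p[0],p[1],.26],velocity=.12); 
r.move_ptp([.46,.12,.42],Rd(0)); c=cam("wrist")
P,_,_=cloud(c,[.5,.03,.1365],[.75,.3,.146]); e=np.hypot(P[:,0]-.607,P[:,1]-.154); P=P[(e>.068)&(e<.092)]
print("pan",circ(P,.08)[:2],circ(P),len(P))
pr=[]
for y in(-.13,-.06):
    r.move_ptp([.53,y,.40],Rd(0)); c=cam("wrist"); save(c,f"rb{y}.png")
    x=ring(c,[.613,-.096]); print("ring_pan",x); print("  small",ring(c,x[0],.012,.004))
print(monitor.read_t())
E
```

```text
[-0.56371591 -0.09295046 -0.32105682]
pan [0.60804019 0.15047605] [0.60653342 0.15053503 0.07868381] 1317
ring_pan (array([ 0.61315314, -0.09570875]), 970, np.float64(0.0010041251083585296), np.float64(6.266228816718958))
  small (array([ 0.61329162, -0.09569075]), 138, np.float64(0.0010395917495792271), np.float64(6.17452195490139))
ring_pan (array([ 0.61316566, -0.09590748]), 963, np.float64(0.0010043463926571552), np.float64(6.266302653079812))
  small (array([ 0.61334925, -0.09601517]), 142, np.float64(0.001067724581862773), np.float64(6.172085198296588))
16.2083
```

View pics/rb-0.06.png

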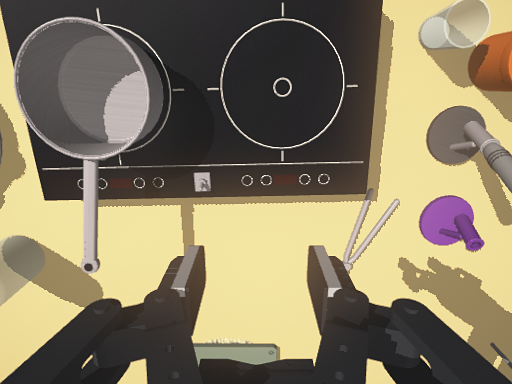

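The picture shows the bared ring with its small circle at (282,87), and the pan centred on the other ring. The two ring centres are 250 mm apart, as they should be, and the pan is about 4 mm off. Now for the thermometer.

```bash
python3 - <<'E'
from meas import *
a=np.array([-.402,.106,1]);a/=np.linalg.norm(a)
def Rt(a):
    x=np.array([1,0,0])-a[0]*a;x/=np.linalg.norm(x);return np.c_[x,np.cross(-a,x),-a]
R=Rt(a); z=.163; G=np.array([.5114-.402*(z-.15),-.383+.106*(z-.15),z]); T=G-.019*a
r.command_gripper(.065)
r.move_ptp(T+.13*a,R)
print("hit",r.move_straight(T,velocity=.1,force_limit=8),monitor.read_tcp_pos()-T,monitor.read_wrist_force())
r.command_gripper(0,40); print(monitor.read_finger_gap(),monitor.read_grasp_force(),monitor.read_wrist_force())
h=a[:2]/np.linalg.norm(a[:2]); t=np.r_[h*np.tan(.36),1]; t/=np.linalg.norm(t)
p=monitor.read_tcp_pos()
for k in(.03,.06,.1):
    print("lift",r.move_straight(p+k*t,velocity=.06,force_limit=20),monitor.read_wrist_force().round(2),monitor.read_finger_gap())
p=monitor.read_tcp_pos(); r.move_straight([p[0],p[1],p[2]+.03])
print(monitor.read_tcp_pos(),monitor.read_t())
for n in("side","top"): save(cam(n),n+"2.png")
E
```

```text
hit False [ 0.00015601 -0.00027102  0.00081103] [0.7902192  0.37334786 0.34836304]
0.025020226450926195 39.030424654483795 [-1.04415014  1.93572902  4.45335405]
lift False [ 0.6   0.37 -0.41] 0.025031716973629742
lift False [-0.22  0.24 -0.7 ] 0.025170098158366724
lift False [ 0.63  0.83 -1.91] 0.025166906343851932
[ 0.4790886  -0.3743589   0.26929047] 22.1667
```

```bash
python3 -c "
import cv2,numpy as np
a=cv2.imread('pics/side2.png')[150:340,180:400];b=cv2.imread('pics/top2.png')[110:300,250:470]
cv2.imwrite('pics/m2.png',cv2.resize(np.hstack([a,b]),(792,342)))"
```

```text
(no output)
```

View pics/m2.png

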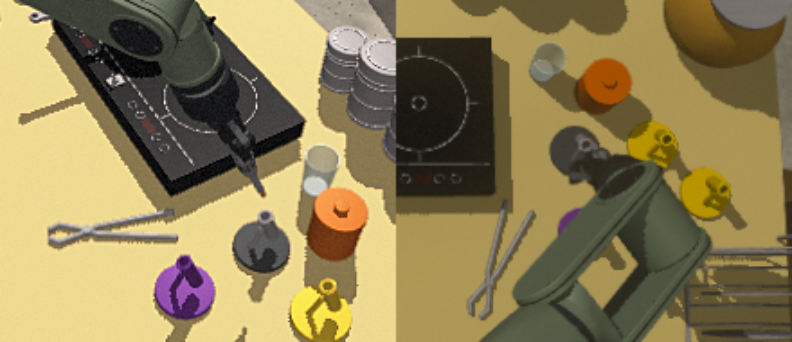

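The thermometer is out and clear of the stand; its tip is at about (264,193) in the side crop. I'll bring it upright over the ring and measure its tilt and tip.

```bash
python3 - <<'E'
from meas import *
import pickle
p=monitor.read_tcp_pos(); r.move_straight([p[0],p[1],.31])
r.move_ptp([.6132,-.0958,.26],Rd(0)); r.pause(.3)
print(monitor.read_tcp_pos(),monitor.read_wrist_force(),monitor.read_t(),monitor.read_finger_gap())
for n in("wrist","side","top"):
    c=cam(n);pickle.dump(c,open(n+"3.pkl","wb")); save(c,n+"3.png")
    P,col,uv=cloud(c,[.57,-.14,.1],[.66,-.05,.235]); print(n,len(P), P[:,2].min() if len(P) else 0)
    if len(P)>20:
        for lo,hi,rad in((.147,.197,.006),(.206,.235,.013)):
            Q=P[(P[:,2]>lo)&(P[:,2]<hi)]
            if len(Q)<10: continue
            f=lambda p:np.linalg.norm(np.cross(Q-[p[0],p[1],.13],np.array([p[2],p[3],1])/np.linalg.norm([p[2],p[3],1])),axis=1)-rad
            s=least_squares(f,[.613,-.096,0,0],loss="soft_l1",f_scale=.001); print(lo,len(Q),s.x.round(4),np.sqrt((s.fun**2).mean()).round(4))
a=cv2.imread('pics/side3.png')[80:320,150:400];b=cv2.imread('pics/wrist3.png')[40:280,100:350]
cv2.imwrite('pics/m3.png',cv2.resize(np.hstack([a,b]),(800,384)))
E
```

```text
[ 0.61290851 -0.09678513  0.26035948] [-0.95369659 -0.08860294 -1.06751056] 24.1917 0.024777658786934574
wrist 741 0.13620607987094707
0.147 277 [ 0.6137 -0.097  -0.0059 -0.0056] 0.0002
0.206 427 [ 0.6059 -0.0965  0.0727 -0.0098] 0.0004
side 95 0.13907144698729568
0.147 38 [ 0.6108 -0.0953  0.045  -0.0473] 0.0013
0.206 43 [ 0.6212 -0.0836 -0.082  -0.1407] 0.0013
top 22 0.16383789862906428
0.206 13 [ 0.6125 -0.0875 -0.0059 -0.0691] 0.0006
```

View pics/m3.png

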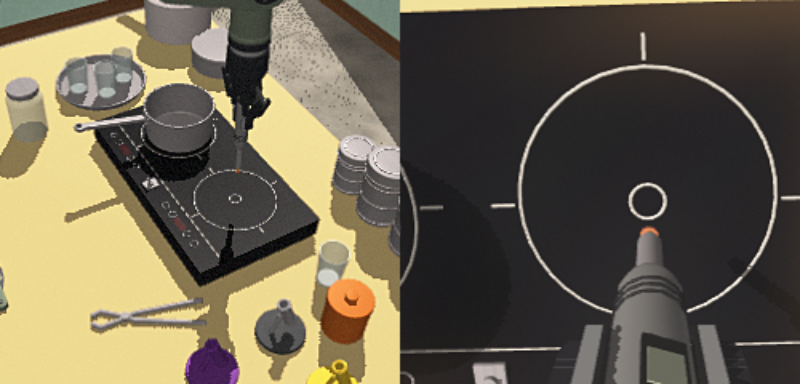

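The probe is upright (tilt about 0) and its tip, at (650,232) in the right half, is about 1 mm from the target in plan. Now lower it onto the glass.

```bash
python3 - <<'E'
from meas import *
x,y=.6130,-.0946
r.move_straight([x,y,.195],velocity=.06); r.pause(.3)
f0=monitor.read_wrist_force(); p=monitor.read_tcp_pos(); print(p,f0)
print(r.move_straight([x,y,.172],velocity=.008,force_limit=2.2)); r.pause(.2)
print(monitor.read_tcp_pos(),monitor.read_wrist_force()-f0,monitor.read_t())
E
```

```text
[ 0.6130768  -0.094629    0.19524618] [ 0.27277976  0.00477532 -1.29107161]
True
[ 0.61280283 -0.09457445  0.175695  ] [0.28170182 0.41599305 3.58022526] 28.1417
```

```bash
python3 - <<'E'
from meas import *
F=[]
for _ in range(8): r.pause(.1);F.append(monitor.read_wrist_force()-[.273,.005,-1.291])
print(np.mean(F,0),np.std(F,0),monitor.read_tcp_pos())
c=cam("wrist");save(c,"fin.png"); P,_,uv=cloud(c,[.57,-.14,.07],[.66,-.05,.235])
Q=P[(P[:,2]>.066)&(P[:,2]<.112)]
f=lambda p:np.linalg.norm(np.cross(Q-[p[0],p[1],.06],np.array([p[2],p[3],1])/np.linalg.norm([p[2],p[3],1])),axis=1)-.006
s=least_squares(f,[.613,-.096,0,0],loss="soft_l1",f_scale=.001);print(len(Q),s.x.round(4),np.sqrt((s.fun**2).mean()))
print("ring",ring(c,[.6132,-.0958]),monitor.read_t())
cv2.imwrite("pics/finc.png",cv2.resize(c["color"][40:280,100:400,::-1],(600,480)))
E
```

```text
[ 0.76533426 -0.45462055  2.93649676] [0.5221353  0.5707968  0.45597827] [ 0.61256018 -0.09449628  0.1755032 ]
261 [ 0.6136 -0.0947 -0.0073 -0.0063] 0.00019208436377088388
ring (array([ 0.61304284, -0.09605633]), 1850, np.float64(0.0008657210225371092), np.float64(6.272615248911164)) 28.9917
```

View pics/finc.png

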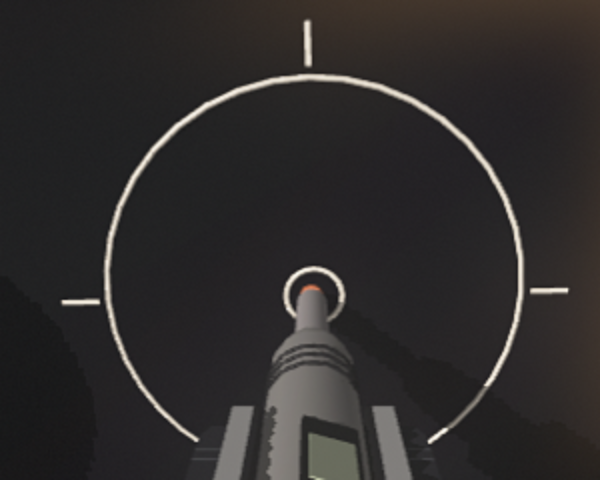

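The tip sits inside the small circle at (311,290), about 1.5 mm off centre, with about 3 N on it (roughly 5 mm in) and a tilt of 0.01 rad. Handing in.

```bash
python3 -c "
from station import r
print(r.job_done())"
```

```text
the job is handed in; nothing more can be done
None
```

The job is handed in (the station gave no verdict): the pan is about 4 mm off the other ring's centre and released, and the thermometer is held upright about 1.5 mm off the bared ring's centre, pressed with about 3 N (tip roughly 5 mm in).

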